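# Reload the solder-reel stand: spindle through three reels

### The arm

A 7-joint arm with a two-finger parallel gripper is mounted at the origin on the work surface. World frame = base frame: x ahead of the robot, y to its left, z up, the work surface at z = 0. Lengths are in mm, angles in rad, forces in N, time in s.
With the tool pointing down it reaches from about 400 to 850 mm from the base axis. Payload 4.4 kg.
Tool frame: the origin (TCP) lies on the front face of the gripper's body, between the roots of the fingers; the fingertips stand 97 mm ahead of it and the grasp point (between the pads) lies manip.hold_point_z ahead of it (manip.hold_point_z is the distance from the TCP to the grasp point, in mm); z points along the fingers, y is the direction in which the jaws open and shut (so a half turn about z gives the same grasp; the last joint's range is limited). The gripper opens to 94 mm and grips with 3 to 60 N. Pads are 16 mm wide; open, the fingers measure 119 mm over their backs; the gripper's body (75 mm by 177 mm) begins 78 mm behind the grasp point.
Start: joints at [1.17, 0.628, 0.038, 1.517, -0.027, 0.996, -0.02], TCP at [213.602, -613.914, 302.678] pointing down, gripper open.
Joint ranges: [-3.06, 3.06], [-0.37, 2.12], [-1.25, 1.32], [0.18, 2.47], [-1.1, 4.24], [0.23, 1.98], [-2.94, 2.94]. Speed limits (rad/s): [2.57, 2.57, 3.14, 3.14, 3.14, 3.14, 3.14].

### API

Orientations are given as a rotation vector (axis times angle).
In Python, from station import manip, get_image, calibration gives the robot as it stands.
- The arm moves only by the tool apply_moves, never from a script. Its argument "increments" is a list that holds one entry, the list of rows, each a list of 7 numbers: the shift along the tool's x, y, z in m, then the turn, a rotation vector about the tool's x, y, z in degrees, then the opening, from 0 (shut) to 1 (fully open). In form: [[[dx, dy, dz, ax, ay, az, jaw], ...]]. A call has 1 to 12 rows; each row is the pose to reach, as a shift and turn from the pose commanded when the call began, along the tool's axes at that moment; what a row does not reach only later rows make up. A row lasts 1/8 s, in which the tool goes at most 62.5 mm and 10.7 degrees, less where a joint would pass 70% of its speed; a pose out of reach is approached as far as the arm can. A call with a gripper value outside its range is refused whole. The fingers move at their own pace and stop on an object; "grip_force" is the grip in N (left out, the last holds). Time passes only in rows, so rows that repeat a pose let the fingers close. It gives the time, the measured TCP pose, the force and the opening at its end, in the units of the state.
- manip.observe(): the state, without advancing time (a new reading comes with each control period).
- get_image(name): name is "side" or "top"; returns the picture (420x560x3 uint8, red, green, blue); there is no depth.
- calibration(name): a dict with "fov_y" (degrees; the focal length in pixels is half the picture's height over the tangent of half this angle, whatever the lens; pixels are square), "cx", "cy" (the principal point, pixels), "position" and "rotation" of the camera in the world. Camera axes: x right, y down, z forward; pixel columns grow to the right and rows downward; lengths in mm; the calibration is good to about 2 mm. A picture is of the moment at which its call begins. calibration takes no time and is no camera call.
- manip.close_job(): hands the job in, once; it reports no verdict.
The state is a dict: "time_s": time; "joint_positions": joint angles; "joint_vel": joint speeds; "tau": joint torques, N m; "eef_pos": TCP position; "tool_rot": TCP orientation; "force": force on the tool from outside, world axes, zero at the start; "moment": the same for the moment, N m; "opening": finger opening in mm.
Only numpy, scipy, OpenCV 4.12 (cv2) and the standard library are available. Lean on these libraries where they do the work, as an engineer would, in place of code of your own. Each camera call takes 0.05 s, during which the arm holds its last target.

### The job

Reload the solder-reel stand: take the empty spindle out of the stand by its black grip, push it through the bores of all three small reels in the grey trough, and lift the three off together on the spindle. Lay the loaded spindle back in the stand's two notches, so that both ends of the rod rest in them with the three reels hanging between the uprights, and let go. Do not let a reel fall, and leave the other things on the bench where they are.

Things in the scene. Friction and masses are not known exactly. Their poses are not given: they have to be found in the camera images.
- spindle: Spindle, loose, 60 g: straight aluminium rod, 10 mm diameter, with a black grip at one end. Origin on the rod's axis, midway between the places that rest in the stand. Own y runs along the rod to its free tip, at y = +70 mm (last 8 mm taper to 4.4 mm diameter); bare rod from y = -62 mm. Starts level in the stand, the grip beyond the -y upright.
- spindle_grip (a point): Centre of the spindle's flat-sided grip, on the rod's axis: 50 mm long along the spindle's y (y = -112 to -62 mm), 16 mm wide along its x, 24 mm high along its z. At the start its flat sides stand upright, its centre, 56 mm above the bench. Held here, the reels' weight hangs out to one side (up to 0.27 N m about the grasp), so grip firmly, 40 N or more.
- stand: Dark steel reel stand, fixed. Origin on the bench under the middle of its two uprights, z up. Uprights: plates 6 mm thick, 48 mm wide at the foot, |y| = 48 to 54 mm, 68 mm high, 96 mm apart inside. Base plate 6 mm thick, x -35 to +65, y -65 to +65 mm. A thin guide bar with three eyelets runs along y at x = 58 mm, 60 mm high.
- stand_seat (a point): Where the spindle's origin belongs: middle between the stand's two notches, 56 mm above the bench, on the axis of a seated rod, which runs along the stand's y (play along it about 8 mm either way). Notches are open above: 12 mm wide from their floor at z = 51 to z = 60 mm, flaring to 26 mm wide at the top, z = 68 mm.
- trough: Grey folded sheet-metal V trough, fixed, the three reels standing on edge in it side by side. Origin on the bench under its middle, z up; the reels' common axis runs along its y, 50 mm above the bench. End plates 80 mm wide at |y| = 40 to 43 mm are only 34 mm high: they stop the reels, and the bores stay open at both ends. Screw flanges 2.5 mm high out to |y| = 58 mm.
- reel_1: Small part-used solder reel, white plastic wound with grey solder, loose, about 70 g: 60 mm in diameter over the flanges, 24 mm wide, straight through bore 17 mm in diameter. Origin at its centre, own y axis along the bore. It starts standing in the trough, centre 50 mm above the bench, at the trough's -y end. Hanging on the rod, its centre sits 3.5 mm below the rod's axis.
- reel_2: Small part-used solder reel, white plastic wound with grey solder, loose, about 70 g: 60 mm in diameter over the flanges, 24 mm wide, straight through bore 17 mm in diameter. Origin at its centre, own y axis along the bore. It starts standing in the trough, centre 50 mm above the bench, in the middle. Hanging on the rod, its centre sits 3.5 mm below the rod's axis.
- reel_3: Small part-used solder reel, white plastic wound with grey solder, loose, about 70 g: 60 mm in diameter over the flanges, 24 mm wide, straight through bore 17 mm in diameter. Origin at its centre, own y axis along the bore. It starts standing in the trough, centre 50 mm above the bench, at the trough's +y end. Hanging on the rod, its centre sits 3.5 mm below the rod's axis.
- big_reel: Bystander: large solder reel standing on its flange, 80 mm in diameter, 56 mm high; origin under its centre.
- tip_cleaner: Bystander: round black pot of brass shavings, 80 mm in diameter, 48 mm high; origin under its centre.
- work_stage: Bystander: round steel pedestal with a green circuit board 80 x 60 mm on top, 50 mm high; origin under its centre.
- tweezers: Bystander: steel tweezers lying flat, 125 mm long along x, 9 mm high; origin on the bench under its middle.
Not all that is in view belongs to the job. What is shaped like the stand but orange or yellow is not meant.

How it is judged (in metres and radians):
On the way, in this order (a step that is already met when the one before it is completed fails the run):
1. the spindle is through all three reels while they stand in the trough (x of reel_1 in the frame of spindle between -0.006 and 0.006 m and z of reel_1 in the frame of spindle between -0.006 and 0.006 m and y of reel_1 in the frame of spindle between -0.055 and 0.054 m and distance of each of reel_1, reel_2, reel_3 from where it was at the start of the episode below 0.015 m and x of reel_2 in the frame of spindle between -0.006 and 0.006 m and z of reel_2 in the frame of spindle between -0.006 and 0.006 m and y of reel_2 in the frame of spindle between -0.055 and 0.054 m and x of reel_3 in the frame of spindle between -0.006 and 0.006 m and z of reel_3 in the frame of spindle between -0.006 and 0.006 m and y of reel_3 in the frame of spindle between -0.055 and 0.054 m), for 0.1 s.
2. all three reels are lifted together on the spindle, at least 20 mm above where they stood (x of reel_1 in the frame of spindle between -0.006 and 0.006 m and z of reel_1 in the frame of spindle between -0.006 and 0.006 m and y of reel_1 in the frame of spindle between -0.055 and 0.054 m and height (world z) of each of reel_1, reel_2, reel_3 above 0.07 m and x of reel_2 in the frame of spindle between -0.006 and 0.006 m and z of reel_2 in the frame of spindle between -0.006 and 0.006 m and y of reel_2 in the frame of spindle between -0.055 and 0.054 m and x of reel_3 in the frame of spindle between -0.006 and 0.006 m and z of reel_3 in the frame of spindle between -0.006 and 0.006 m and y of reel_3 in the frame of spindle between -0.055 and 0.054 m), for 0.2 s.
At the end, for the whole second after the job is handed in: The spindle lies at rest in both notches of the stand (its axis within 3 mm of the seat sideways and in height, within 13 mm along it, within 0.04 rad of the stand's axis), released, with all three small reels hanging on it at rest between the uprights (x of spindle in the frame of stand between -0.003 and 0.003 m and y of spindle in the frame of stand between -0.013 and 0.013 m and z of spindle in the frame of stand between 0.053 and 0.059 m and angle between the y axis of spindle and the y axis of stand, either way round below 0.04 rad and linear speed of spindle below 0.03 m/s and x of reel_1 in the frame of spindle between -0.006 and 0.006 m and z of reel_1 in the frame of spindle between -0.006 and 0.006 m and y of reel_1 in the frame of spindle between -0.055 and 0.054 m and y of reel_1 in the frame of stand between -0.039 and 0.039 m and linear speed of each of reel_1, reel_2, reel_3 below 0.05 m/s and x of reel_2 in the frame of spindle between -0.006 and 0.006 m and z of reel_2 in the frame of spindle between -0.006 and 0.006 m and y of reel_2 in the frame of spindle between -0.055 and 0.054 m and y of reel_2 in the frame of stand between -0.039 and 0.039 m and x of reel_3 in the frame of spindle between -0.006 and 0.006 m and z of reel_3 in the frame of spindle between -0.006 and 0.006 m and y of reel_3 in the frame of spindle between -0.055 and 0.054 m and y of reel_3 in the frame of stand between -0.039 and 0.039 m); the robot touches nothing.
It fails at once if a small reel falls: its centre below 38 mm above the bench (height (world z) of any of reel_1, reel_2, reel_3 below 0.038 m).
It fails at once if the large solder reel is moved by more than 20 mm (distance of big_reel from where it was at the start of the episode above 0.02 m).
It fails at once if the tip-cleaner pot is moved by more than 20 mm (distance of tip_cleaner from where it was at the start of the episode above 0.02 m).
It fails at once if the work stage with the circuit board is moved by more than 20 mm (distance of work_stage from where it was at the start of the episode above 0.02 m).
It fails at once if the tweezers is moved by more than 20 mm (distance of tweezers from where it was at the start of the episode above 0.02 m).
It also fails if it takes over 64 s, if anything falls off the work surface, if the arm or the gripper's body presses on something with over 40 N, if the wrist force passes 120 N, or if a joint passes its speed limit or range.

## Working session

There is one attempt and no reset: what is moved stays moved. The work goes in short steps, Python scripts to look and compute and a tool call to move; the robot and the scene stay as the last step left them, time stands still between calls to the robot, and variables do not carry over. Pictures are saved under pics/ and viewed, and the job is handed in when it is done.

Besides the shell and the picture viewer there is one more tool, called after "Emit:" as name(argument=value, ...) on one line, values as JSON. apply_moves: Moves the arm, as the interface text tells. Its arguments: {"type":"object","properties":{"increments":{"type":"array","items":{"type":"array","items":{"type":"array","items":{"type":"number"}}}},"grip_force":{"type":"number"}},"required":["increments"]}

```bash
mkdir -p pics; ls
python3 - <<'E'
from station import manip, get_image, calibration
import cv2
print(manip.hold_point_z, manip.observe())
for n in("side","top"):
    print(n,calibration(n))
    cv2.imwrite(f"pics/{n}0.png",get_image(n)[:,:,::-1])
E
```

```text
pics
78.39999999999999 {'time_s': 0.0, 'joint_positions': array([ 1.17019613,  0.62933718,  0.03845326,  1.51833674, -0.02699539,
        0.99624426, -0.02000601]), 'joint_vel': array([-3.03514114e-04, -2.75211091e-05, -4.13244015e-04, -7.45712230e-04,
        1.44777311e-03, -1.07076871e-03, -3.17622372e-04]), 'tau': array([-2.38565799e-04, -5.49736583e+01,  1.14362139e+00, -1.86640871e+01,
       -5.21664333e-02,  2.36368063e-02,  1.53288556e-04]), 'eef_pos': array([ 213.4496858 , -613.46784163,  301.76993645]), 'tool_rot': array([-3.09592899e+00, -5.23135724e-01,  5.23580175e-04]), 'force': array([-0.05848105, -0.07580889,  0.00169129]), 'moment': array([-0.02323387, -0.04501543, -0.07153924]), 'opening': 94.13166690887772}
side {'fov_y': 49.53304006514586, 'cx': 279.0661250795981, 'cy': 208.89400966937438, 'position': array([ 427.91608708, -707.54615832,  954.98426236]), 'rotation': array([-2.44838145,  0.13100187, -0.04644899])}
top {'fov_y': 44.618841890391536, 'cx': 283.45949045307316, 'cy': 202.6862145503007, 'position': array([ 319.9962324 ,   37.25658306, 1287.40953496]), 'rotation': array([-2.13531258,  2.15946344, -0.15171223])}
```

View pics/side0.png

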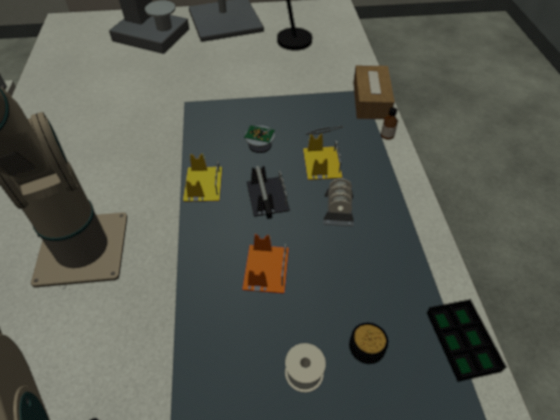

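View pics/top0.png

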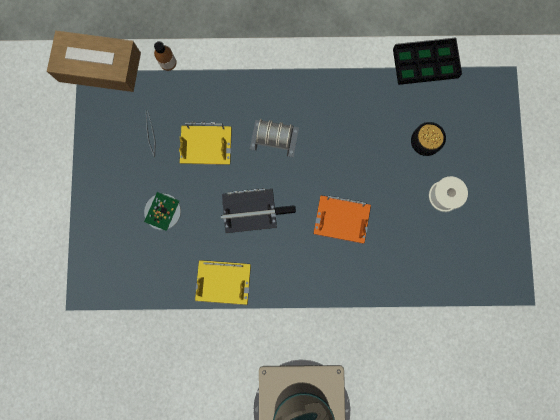

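The side view shows the dark stand at about (267,193), with the black grip toward (269,213), and the grey trough at about (340,200). In the top view the dark stand is at (250,211), its grip at (285,210), and the trough at (275,135). The similarly shaped stands are yellow at (205,144), yellow at (222,282) and orange at (342,219). Only the dark one fits the description and holds the spindle. Next I'll enlarge crops to confirm this.

```bash
cat > h.py <<'E'
import numpy as np, cv2
from scipy.spatial.transform import Rotation as R
from station import manip, get_image, calibration
def cam(n):
    c=calibration(n); f=210/np.tan(np.radians(c['fov_y']/2))
    return c,f,R.from_rotvec(c['rotation']).as_matrix()
def proj(n,P):
    c,f,M=cam(n); p=(np.atleast_2d(P)-c['position'])@M
    return np.c_[f*p[:,0]/p[:,2]+c['cx'], f*p[:,1]/p[:,2]+c['cy']]
def ray(n,uv,z):
    c,f,M=cam(n); uv=np.atleast_2d(uv)
    d=np.c_[(uv[:,0]-c['cx'])/f,(uv[:,1]-c['cy'])/f,np.ones(len(uv))]@M.T
    return c['position']+d*((z-c['position'][2])/d[:,2])[:,None]
def crop(img,u0,v0,w,h,s,name):
    c=img[v0:v0+h,u0:u0+w,::-1]
    c=cv2.resize(c,None,fx=s,fy=s,interpolation=cv2.INTER_CUBIC)
    cv2.imwrite(name,c)
E
python3 - <<'E'
from h import *
t=cv2.imread("pics/top0.png")[:,:,::-1]; s=cv2.imread("pics/side0.png")[:,:,::-1]
crop(t,210,110,100,75*1,8,"pics/t_a.png"); crop(t,210,170,100,75,8,"pics/t_b.png")
crop(s,235,150,72,72,8,"pics/s_b.png");crop(s,310,165,60,66,8,"pics/s_a.png")
E
```

```text
(no output)
```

View pics/t_a.png

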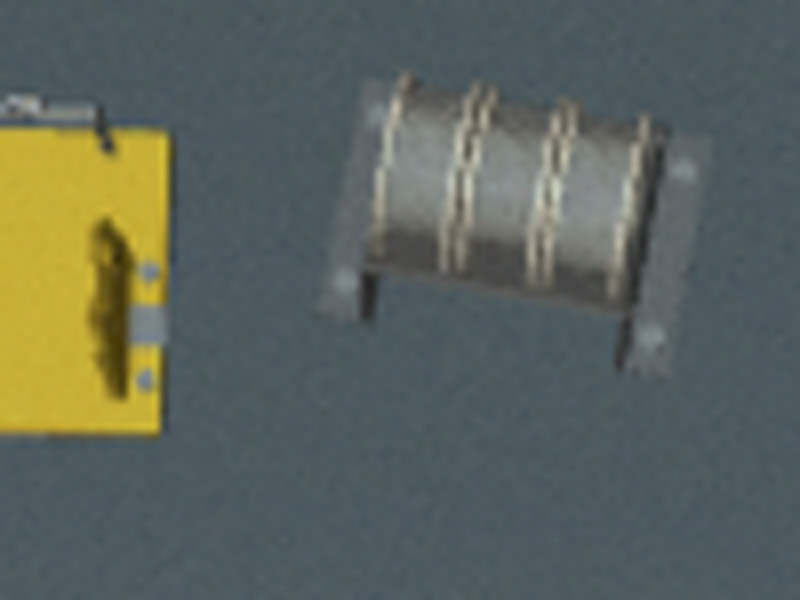

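View pics/t_b.png

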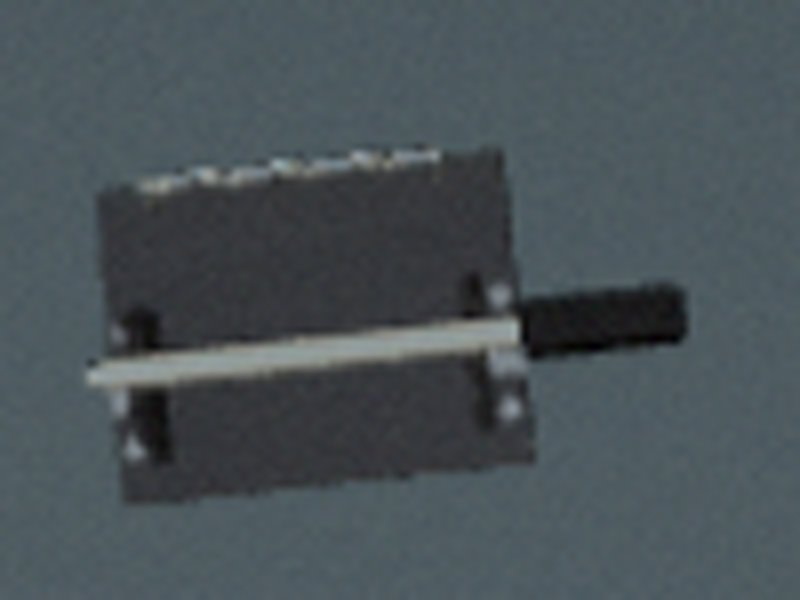

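View pics/s_b.png

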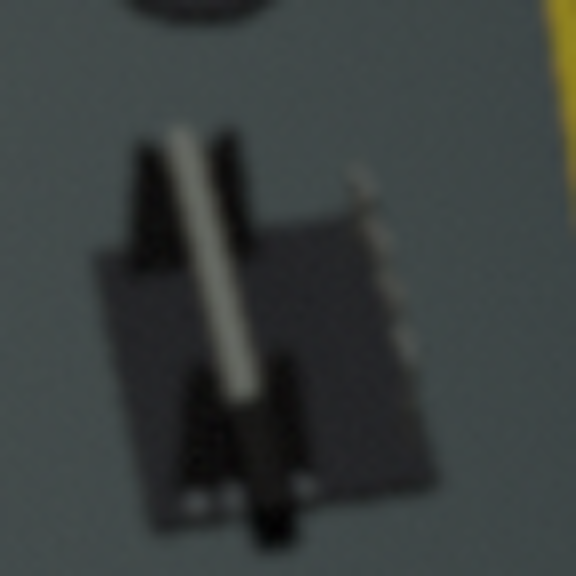

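View pics/s_a.png

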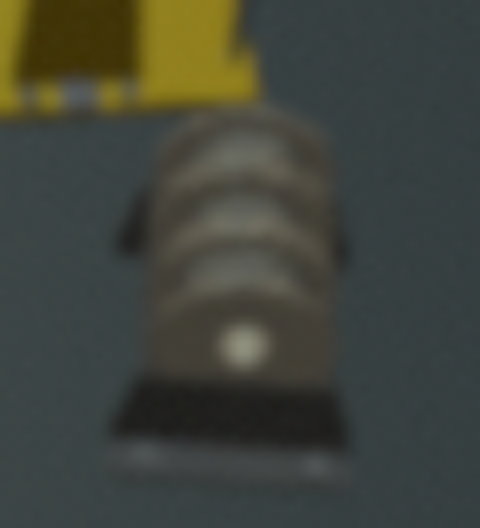

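```bash
cat > fit.py <<'E'
from h import *
from scipy.optimize import least_squares
def up(pts,u0,v0,s=8): return (np.array(pts,float)+.5)/s-.5+[u0,v0]
def T(p,L):
    c,s=np.cos(p[2]),np.sin(p[2]); L=np.array(L,float)
    return np.c_[p[0]+c*L[:,0]-s*L[:,1],p[1]+s*L[:,0]+c*L[:,1],L[:,2]]
def fit(obs,x0):
    f=lambda p:np.concatenate([(proj(n,T(p,L))-uv).ravel() for n,uv,L in obs])
    r=least_squares(f,x0,loss='soft_l1'); return r
E
python3 - <<'E'
from fit import *
# stand, +y left in top view
st=("top",up([(98,193),(505,150),(537,460),(125,503)],210,170),[(65,65,6),(65,-65,6),(-35,-65,6),(-35,65,6)])
ss=("side",up([(97,258),(437,485),(155,530)],235,150),[(-35,65,6),(65,-65,6),(-35,-65,6)])
rod=("top",up([(88,375),(520,333)],210,170),[(0,70,56),(0,-62,60)])
rs=("side",up([(180,133),(243,398)],235,150),[(0,70,56),(0,-62,62)])
for o in([st],[ss],[rod],[rs],[st,ss,rod,rs]):
    r=fit(o,[500,50,0]);print("stand",r.x.round(3),r.fun.round(2))
tt=("top",up([(362,80),(712,135),(672,376),(318,318)],210,110),[(40,58,2.5),(40,-58,2.5),(-40,-58,2.5),(-40,58,2.5)])
ts=("side",up([(110,465),(352,480)],310,165),[(-40,-58,2.5),(40,-58,2.5)])
# bore near (side), plate top corners near
bs=("side",up([(243,345)],310,165),[(0,-36,50)])
ps=("side",up([(140,380),(333,380)],310,165),[(-40,-43,34),(40,-43,34)])
for o in([tt],[ts,bs],[tt,ts,bs],[ts,ps],[bs,tt]):
    r=fit(o,[700,0,0]);print("trough",r.x.round(3),r.fun.round(2))
E
```

```text
stand [469.793 122.848  12.66 ] [-0.1  -0.21  0.02 -0.13  0.06  0.15  0.02  0.18]
stand [4.69735e+02 1.22163e+02 8.80000e-02] [-0.38 -0.74  1.    0.25 -0.39  0.24]
stand [469.758 120.532  12.649] [-0.12  0.01  0.12 -0.01]
stand [4.68001e+02 1.22092e+02 8.30000e-02] [-0.06 -0.45  0.05  0.38]
stand [4.69472e+02 1.22138e+02 9.00000e-02] [ 0.26 -0.18  0.39  0.06  0.31  0.36  0.25  0.23 -0.52 -0.7   0.95  0.21
 -0.43  0.27 -0.77  0.36 -0.56 -0.09  0.29 -0.48  0.79  0.3 ]
trough [ 6.72854e+02  5.97380e+01 -1.76000e-01] [-0.22  0.01  0.13  0.22  0.15 -0.14 -0.06 -0.1 ]
trough [ 6.71794e+02  6.31920e+01 -1.81000e-01] [-0.15  0.5  -0.01  0.4   0.16 -1.52]
trough [ 6.72239e+02  6.03820e+01 -1.83000e-01] [-0.33  0.11 -0.03  0.63 -0.24  0.24 -0.39 -0.03  0.15  1.3   0.34  1.25
  0.5  -0.71]
trough [ 670.026   64.439 -169.789] [-0.06  0.68  0.04 -0.33 -3.06 -0.62  3.55  0.23]
trough [ 6.72422e+02  5.95890e+01 -1.79000e-01] [ 0.69 -0.48 -0.11  0.12  0.23  0.46  0.15  0.08 -0.04 -0.01]
```

The two cameras agree to 1–2 mm. They put the stand at (469.8, 122) with yaw 0.09, and the trough at (672.3, 60) with yaw -0.18. The sizes and heights given also fit. Next I'll work out the approach to the grip.

```bash
cat > plan.py <<'E'
from h import *
ST=np.array([469.8,122.0,.09]); TR=np.array([672.3,60.0,-.179])
def Rt(yaw,roll=0):  # spindle-yaw; tool y = spindle x, tool x = spindle y ; roll: tip-up tilt
    c,s=np.cos(yaw),np.sin(yaw)
    M=np.c_[[-s,c,0],[c,s,0],[0,0,-1.]]
    return R.from_matrix(M)*R.from_rotvec([0,roll,0])
def inc(G,yaw,roll=0,show=True):
    o=manip.observe(); R0=R.from_rotvec(o['tool_rot']); R1=Rt(yaw,roll)
    P1=np.array(G)-R1.apply([0,0,manip.hold_point_z])
    d=R0.inv().apply(P1-o['eef_pos'])/1000; a=np.degrees((R0.inv()*R1).as_rotvec())
    print(o['time_s'].__round__(2),"inc",d.round(4),a.round(2))
def loc(F,y,x=0): c,s=np.cos(F[2]),np.sin(F[2]); return np.array([F[0]+c*x-s*y,F[1]+s*x+c*y])
def obs():
    o=manip.observe(); R0=R.from_rotvec(o['tool_rot'])
    g=o['eef_pos']+R0.apply([0,0,manip.hold_point_z]); M=R0.as_matrix()
    print("t",round(o['time_s'],2),"grasp",g.round(2),"toolx yaw",round(np.arctan2(-M[0,0],M[1,0]),4),"tip-up",round(M[2,0],4),"F",o['force'].round(1),"M",o['moment'].round(2),"op",round(o['opening'],1),"q",o['joint_positions'].round(2))
E
python3 - <<'E'
from plan import *
obs(); inc([*loc(ST,-87),150],.09); inc([*loc(ST,-87),56],.09)
E
```

```text
t 0.1 grasp [ 213.43 -613.39  223.48] toolx yaw -1.236 tip-up 0.0 F [-0.1  0.3  0.2] M [ 0.02 -0.05  0.03] op 93.8 q [ 1.17  0.63  0.04  1.52 -0.03  1.   -0.02]
0.1 inc [ 0.4627 -0.5259  0.0743] [-8.000e-02 -6.000e-02 -7.598e+01]
0.1 inc [ 0.4627 -0.5258  0.1683] [-8.000e-02 -6.000e-02 -7.598e+01]
```

Emit:
apply_moves(increments=[[[0.04,-0.045,0,0,0,-6,0.5],[0.08,-0.09,0,0,0,-13,0.5],[0.12,-0.135,0,0,0,-20,0.5],[0.16,-0.18,0,0,0,-27,0.5],[0.2,-0.225,0,0,0,-34,0.5],[0.24,-0.27,0,0,0,-41,0.5],[0.28,-0.315,0,0,0,-48,0.5],[0.32,-0.36,0,0,0,-55,0.5],[0.36,-0.405,0,0,0,-62,0.5],[0.4,-0.45,0.02,0,0,-69,0.5],[0.435,-0.49,0.05,0,0,-74,0.5],[0.463,-0.526,0.074,0,0,-76,0.5]]], grip_force=60)

```text
time_s: 1.6
eef_pos: [478.5, 37.0, 227.6]
tool_rot: [-2.116, -2.322, -0.0]
force: [1.6, -0.5, -0.2]
opening: 47.3
```

Run:
```python
from plan import *
obs(); inc([*loc(ST,-87),100],.09); inc([*loc(ST,-87),56],.09)
crop(get_image("top"),210,170,100,75,8,"pics/t1.png");crop(get_image("side"),235,150,72,72,8,"pics/s1.png"); obs()
```

```text
t 1.6 grasp [478.54  37.03 149.19] toolx yaw 0.0928 tip-up 0.0005 F [ 1.6 -0.5 -0.2] M [-0.02 -0.05 -0.04] op 47.3 q [ 0.11  0.52 -0.35  2.05  0.3   0.62 -0.35]
1.6 inc [-0.0016 -0.0011  0.0492] [-0.   -0.03  0.16]
1.6 inc [-0.0016 -0.0011  0.0932] [-0.   -0.03  0.16]
t 1.7 grasp [477.98  40.9  148.25] toolx yaw 0.0994 tip-up 0.0037 F [ 0.5  0.1 -0.6] M [-0.06 -0.11  0.02] op 47.2 q [ 0.11  0.52 -0.35  2.05  0.3   0.62 -0.35]
```

View pics/s1.png

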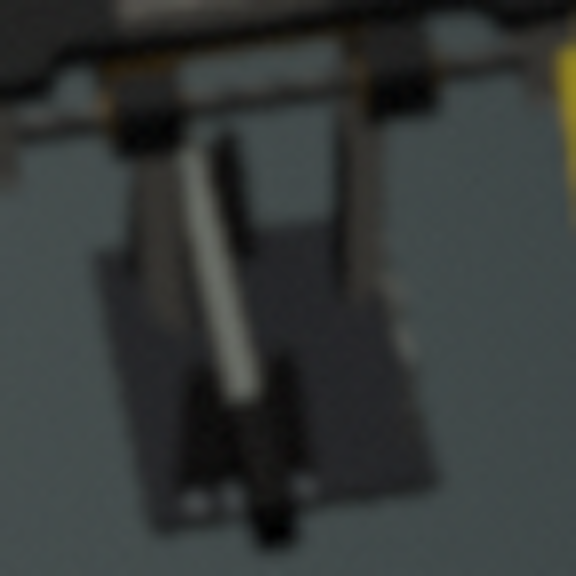

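View pics/t1.png

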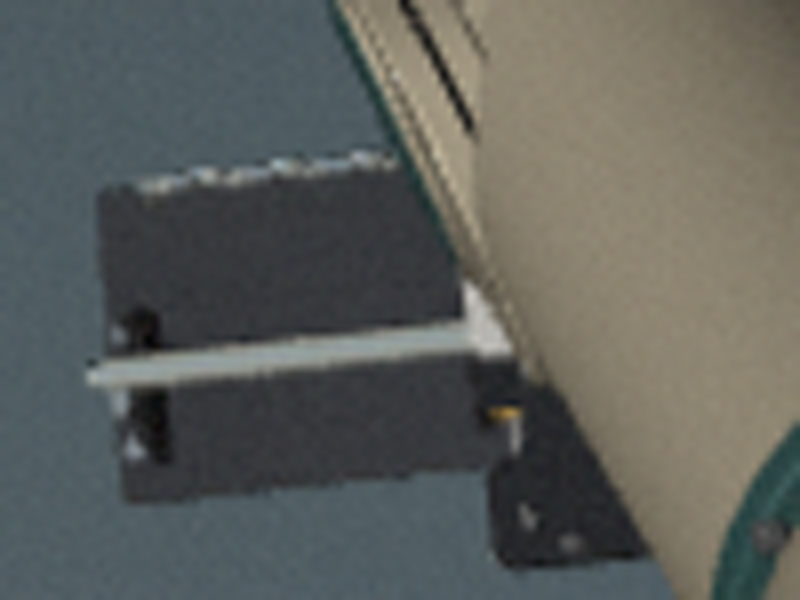

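The side view shows the open fingers above the grip, at about x=160 and x=365 in the crop. The stand and rod haven't moved. The arm was still settling at the last reading, so I'll add settle rows and descend.

Emit:
apply_moves(increments=[[[0,0,0,0,0,0,0.5],[0,0,0,0,0,0,0.5]]])

```text
time_s: 1.95
eef_pos: [477.9, 33.5, 229.1]
tool_rot: [2.121, 2.316, -0.001]
force: [0.6, -0.3, -0.1]
opening: 46.8
```

Run:
```python
from plan import *
obs(); inc([*loc(ST,-87),56],.09)
```

```text
t 1.95 grasp [477.94  33.39 150.66] toolx yaw 0.0879 tip-up -0.0009 F [ 0.6 -0.3 -0.1] M [ 0.01 -0.07 -0.04] op 46.8 q [ 0.12  0.52 -0.35  2.05  0.3   0.62 -0.35]
1.95 inc [ 0.002  -0.0002  0.0947] [ 0.01  0.05 -0.12]
```

Emit:
apply_moves(increments=[[[0,0,0.02,0,0,0,0.4],[0,0,0.04,0,0,0,0.4],[0,0,0.06,0,0,0,0.4],[0,0,0.075,0,0,0,0.4],[0,0,0.088,0,0,0,0.4],[0,0,0.094,0,0,0,0.4],[0,0,0.094,0,0,0,0.4],[0,0,0.094,0,0,0,0.4]]])

```text
time_s: 2.95
eef_pos: [478.3, 35.1, 135.0]
tool_rot: [2.118, 2.319, 0.001]
force: [-0.3, 0.8, 0.6]
opening: 37.7
```

Run:
```python
from plan import *
obs(); inc([*loc(ST,-87),56],.09)
crop(get_image("side"),235,150,72,72,8,"pics/s2.png"); obs()
```

```text
t 2.95 grasp [478.39  35.1   56.63] toolx yaw 0.0905 tip-up 0.0 F [-0.3  0.8  0.6] M [-0.05 -0.1  -0.07] op 37.7 q [ 0.03  0.68 -0.23  2.12  0.4   0.38 -0.44]
2.95 inc [ 0.0003 -0.0007  0.0006] [ 0.04 -0.    0.03]
t 3.0 grasp [478.44  35.13  56.71] toolx yaw 0.0905 tip-up 0.0001 F [ 0.7 -0.1 -0. ] M [-0.04 -0.1   0.04] op 37.7 q [ 0.03  0.68 -0.23  2.12  0.4   0.38 -0.44]
```

View pics/s2.png

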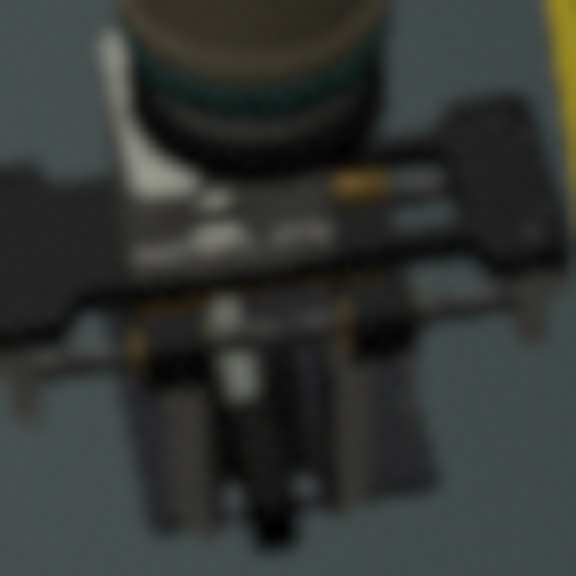

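The crop shows the grip (265,500) between the fingers, whose inner faces are at about x=215 and x=335. Closing now.

Emit:
apply_moves(increments=[[[0,0,0,0,0,0,0.2],[0,0,0,0,0,0,0.1],[0,0,0,0,0,0,0.0],[0,0,0,0,0,0,0.0],[0,0,0,0,0,0,0.0],[0,0,0,0,0,0,0.0]]], grip_force=60)

```text
time_s: 3.75
eef_pos: [478.0, 35.0, 134.7]
tool_rot: [-2.119, -2.32, 0.0]
force: [-0.5, -0.5, 2.3]
opening: 15.5
```

Run:
```python
from plan import *
obs();crop(get_image("side"),235,150,72,72,8,"pics/s3.png"); crop(get_image("top"),210,170,100,75,8,"pics/t3.png");obs()
```

```text
t 3.75 grasp [477.97  34.96  56.31] toolx yaw 0.0905 tip-up -0.0001 F [-0.5 -0.5  2.3] M [ 0.01  0.08 -0.04] op 15.5 q [ 0.03  0.68 -0.23  2.12  0.4   0.38 -0.44]
t 3.85 grasp [478.01  34.94  56.32] toolx yaw 0.0904 tip-up -0.0001 F [-1.2  0.3  1.8] M [0.02 0.14 0.03] op 15.7 q [ 0.03  0.68 -0.23  2.12  0.4   0.38 -0.44]
```

View pics/t3.png

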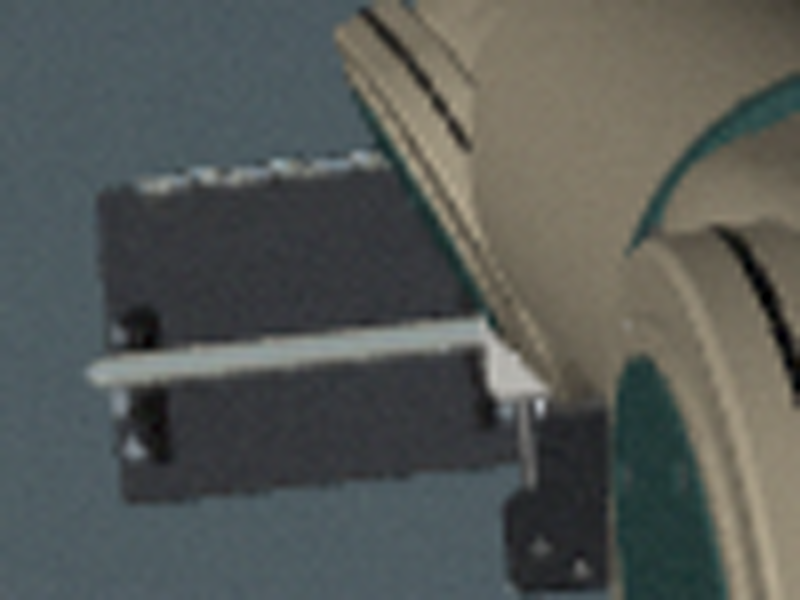

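Gripped, with the opening at 15.5 mm. I recorded this seated grasp pose: (478.0, 34.95, 56.3), yaw 0.0905. Lifting straight up.

Emit:
apply_moves(increments=[[[0,0,-0.01,0,0,0,0],[0,0,-0.025,0,0,0,0],[0,0,-0.045,0,0,0,0],[0,0,-0.06,0,0,0,0],[0,0,-0.07,0,0,0,0],[0,0,-0.07,0,0,0,0],[0,0,-0.07,0,0,0,0]]])

```text
time_s: 4.72
eef_pos: [477.9, 34.9, 204.5]
tool_rot: [-2.119, -2.319, 0.001]
force: [1.0, 0.0, 0.1]
opening: 15.5
```

Run:
```python
from plan import *
obs();crop(get_image("side"),235,130,72,72,8,"pics/s4.png"); crop(get_image("top"),210,170,100,75,8,"pics/t4.png");obs()
inc([*loc(TR,-87-100),140],TR[2])
inc([*loc(TR,-87-100),50],TR[2])
```

```text
t 4.72 grasp [477.83  34.87 126.09] toolx yaw 0.0904 tip-up -0.0001 F [1.  0.  0.1] M [-0.01 -0.08  0.04] op 15.5 q [ 0.1   0.56 -0.33  2.07  0.33  0.56 -0.38]
t 4.83 grasp [477.68  34.94 125.82] toolx yaw 0.0905 tip-up -0.0 F [ 0.2 -0.7 -0.2] M [-0.08 -0.12  0.04] op 15.3 q [ 0.1   0.56 -0.33  2.07  0.33  0.56 -0.38]
4.83 inc [-0.1729  0.1462 -0.0143] [-6.000e-02  1.000e-02  1.544e+01]
4.83 inc [-0.1729  0.1463  0.0757] [-6.000e-02  1.000e-02  1.544e+01]
```

View pics/t4.png

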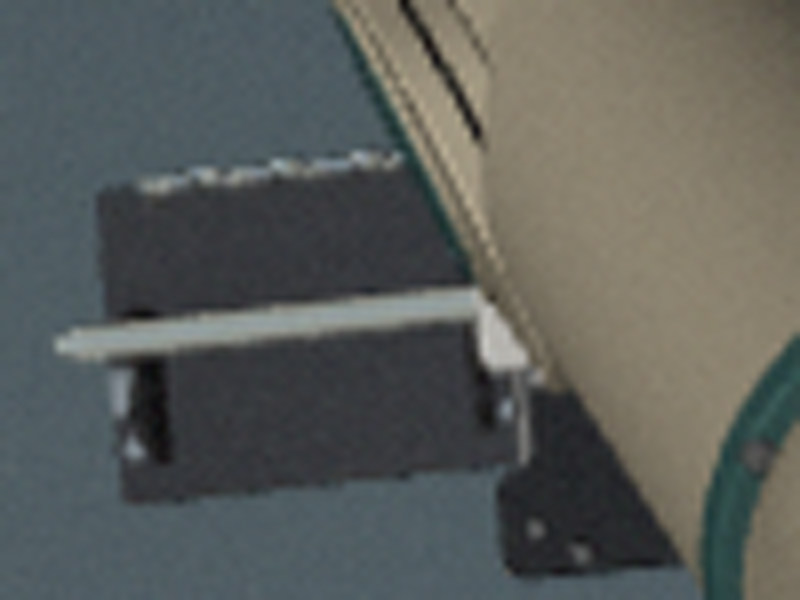

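View pics/s4.png

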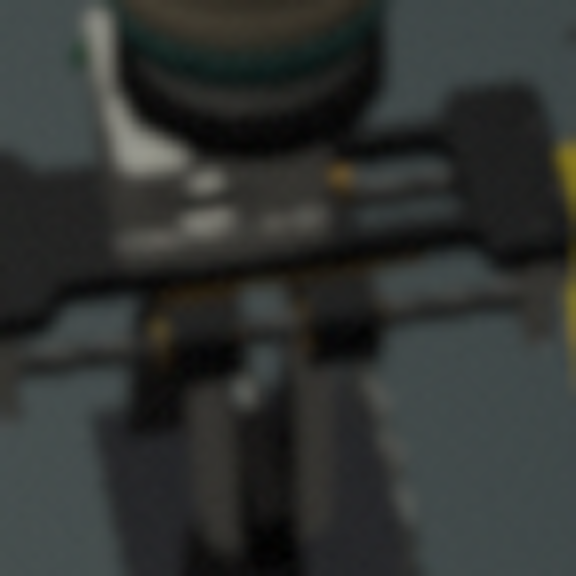

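Run:
```python
from plan import *
o=manip.observe(); g=np.array([477.75,34.9,126]); y=.0905
u=up=lambda x,yy:((np.array([x,yy])+.5)/8-.5+[210,170])
tip=g+157*np.array([-np.sin(y),np.cos(y),0]); print(proj("top",tip), u(58,345)); 
for d in (40,100): 
  print(((proj("top",g+d*np.array([-np.sin(y),np.cos(y),0]))-[210,170]+.5)*8-.5).round(1))
print(((proj("top",ray("top",[0,0],0))-0)).round(1))
inc([*loc(TR,-217),140],TR[2]); inc([*loc(TR,-217),50],TR[2])
print(loc(TR,-217))
# orange stand location
print(ray("top",[342,219],6))
```

```text
[[216.23279824 213.12486212]] [216.8125 212.6875]
[[460.8 307.2]]
[[252.  328.4]]
[[ 0. -0.]]
4.83 inc [-0.2018  0.1382 -0.0143] [-6.000e-02  1.000e-02  1.544e+01]
4.83 inc [-0.2018  0.1383  0.0757] [-6.000e-02  1.000e-02  1.544e+01]
[ 633.66409604 -153.532824  ]
[[ 459.90864337 -109.57751806    6.        ]]
```

The projected rod matches the picture to about 0.5 mm (mid-rod expected at row 328, seen at about 327). Moving to the pose in front of the trough.

Emit:
apply_moves(increments=[[[-0.01,0.007,-0.007,0,0,0.5,0],[-0.03,0.021,-0.014,0,0,2,0],[-0.055,0.038,-0.014,0,0,4,0],[-0.08,0.055,-0.014,0,0,6,0],[-0.105,0.072,-0.014,0,0,8,0],[-0.13,0.089,-0.014,0,0,10,0],[-0.155,0.106,-0.014,0,0,12,0],[-0.175,0.12,-0.014,0,0,13.5,0],[-0.19,0.13,-0.014,0,0,14.5,0],[-0.198,0.136,-0.014,0,0,15.2,0],[-0.202,0.138,-0.014,0,0,15.44,0],[-0.202,0.138,-0.014,0,0,15.44,0]]])

```text
time_s: 6.32
eef_pos: [633.6, -153.6, 218.6]
tool_rot: [-2.411, -2.014, 0.0]
force: [0.3, 0.8, 0.0]
opening: 15.5
```

Run:
```python
from plan import *
obs()
crop(get_image("side"),310,165,60,66,8,"pics/s5.png"); crop(get_image("top"),210,110,100,75,8,"pics/t5.png");obs()
inc([*loc(TR,-217),90],TR[2]); inc([*loc(TR,-217),50],TR[2])
```

```text
t 6.33 grasp [ 633.53 -153.57  140.23] toolx yaw -0.1789 tip-up 0.0002 F [0.3 0.8 0. ] M [-0.05 -0.01  0.02] op 15.5 q [ 0.36  0.74 -0.29  1.58  0.25  0.86 -0.2 ]
t 6.42 grasp [ 633.41 -152.98  140.33] toolx yaw -0.1782 tip-up 0.0004 F [-0.5  0.8  0.4] M [-0.05 -0.04 -0.02] op 15.7 q [ 0.36  0.74 -0.29  1.59  0.25  0.86 -0.2 ]
6.42 inc [-0.0005  0.0003  0.0503] [-0.03 -0.02  0.05]
6.42 inc [-0.0005  0.0004  0.0903] [-0.03 -0.02  0.05]
```

View pics/t5.png

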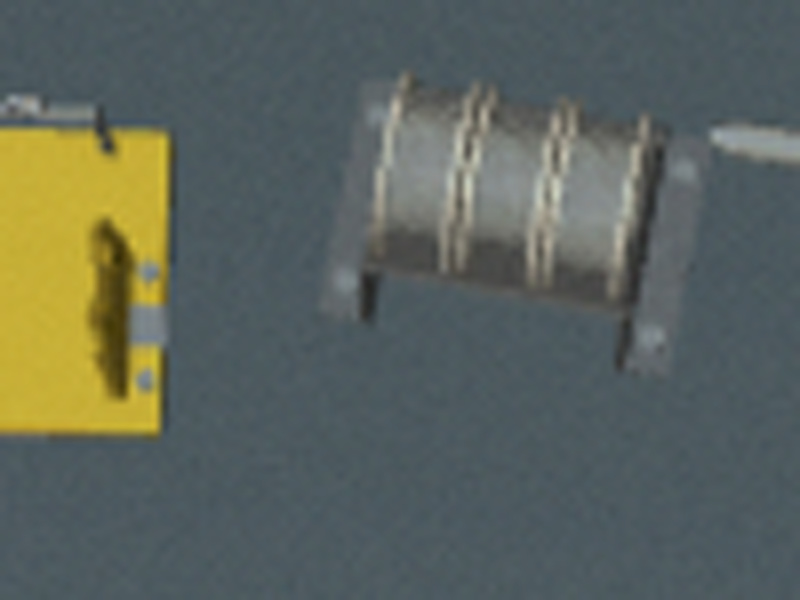

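View pics/s5.png

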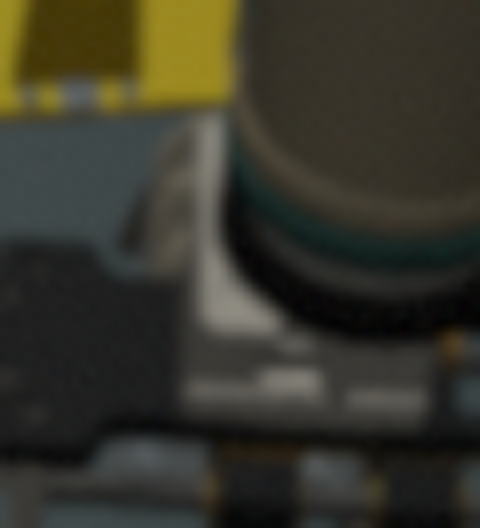

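The top view shows the rod tip at (712,137), clear of the trough. Descending to bore height.

Emit:
apply_moves(increments=[[[0,0,0.015,0,0,0,0],[0,0,0.035,0,0,0,0],[0,0,0.055,0,0,0,0],[0,0,0.075,0,0,0,0],[0,0,0.085,0,0,0,0],[0,0,0.09,0,0,0,0],[0,0,0.09,0,0,0,0],[0,0,0.09,0,0,0,0]]])

```text
time_s: 7.42
eef_pos: [634.2, -153.8, 129.4]
tool_rot: [2.41, 2.013, 0.001]
force: [-0.5, -0.6, -0.6]
opening: 15.3
```

Run:
```python
from plan import *
obs()
im=get_image("top");s=get_image("side")
crop(im,235,110,90,60,8,"pics/t6.png");crop(s,310,165,60,66,8,"pics/s6.png");
g=np.array([*loc(TR,-217),50])
d=np.array([-np.sin(TR[2]),np.cos(TR[2]),0])
f=lambda P:(((proj("top",P)-[235,110]+.5)*8-.5).round(1))
print("tip",f(g+157*d),"reel end faces", f([*loc(TR,-36),50]),f([*loc(TR,36),50]))
for y in(-36,36): print(y,"flange top edge",f([*loc(TR,y,30),50]),f([*loc(TR,y,-30),50]),f([*loc(TR,y),80]))
inc([*loc(TR,-217),50.3],TR[2]); inc([*loc(TR,-87),50.3],TR[2])
```

```text
t 7.42 grasp [ 634.36 -153.8    51.01] toolx yaw -0.1791 tip-up -0.0 F [-0.5 -0.6 -0.6] M [-0.08 -0.13  0.  ] op 15.3 q [ 0.34  0.85 -0.25  1.63  0.3   0.69 -0.24]
tip [[502.2 219. ]] reel end faces [[426.1 206.5]] [[198.2 169.1]]
-36 flange top edge [[442.  114.4]] [[410.  299.1]] [[426.7 179.7]]
36 flange top edge [[214.8  77.3]] [[181.4 261.5]] [[193.4 141.4]]
7.53 inc [ 0.0002 -0.0005  0.0007] [ 0.07  0.   -0.01]
7.53 inc [ 0.1302 -0.0005  0.0007] [ 0.07  0.   -0.01]
```

View pics/t6.png

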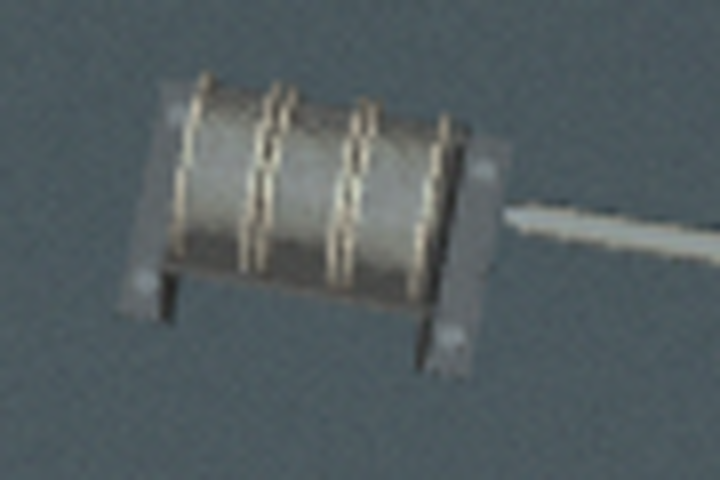

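View pics/s6.png

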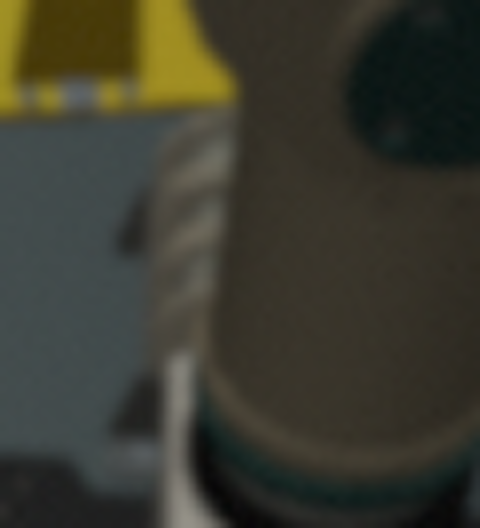

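The rod tip is at (505,217) against a prediction of (502,219). The reel flange edges match to about 0.5 mm sideways, so the rod is on the bore axis. Inserting part way first, checking forces.

Emit:
apply_moves(increments=[[[0.008,0,0.0005,0,0,0,0],[0.016,0,0.0005,0,0,0,0],[0.024,0,0.0005,0,0,0,0],[0.032,0,0.0005,0,0,0,0],[0.04,0,0.0005,0,0,0,0],[0.045,0,0.0005,0,0,0,0],[0.045,0,0.0005,0,0,0,0]]])

```text
time_s: 8.4
eef_pos: [641.9, -108.8, 128.2]
tool_rot: [-2.41, -2.015, -0.0]
force: [-0.5, 0.4, -0.9]
opening: 15.4
```

Run:
```python
from plan import *
obs()
im=get_image("top")
crop(im,235,110,90,60,8,"pics/t7.png")
obs(); inc([*loc(TR,-87),50.3],TR[2])
```

```text
t 8.4 grasp [ 641.89 -108.81   49.81] toolx yaw -0.1782 tip-up 0.0002 F [-0.5  0.4 -0.9] M [-0.07 -0.02 -0.03] op 15.4 q [ 0.27  0.85 -0.24  1.64  0.29  0.69 -0.3 ]
t 8.45 grasp [ 641.8  -109.45   49.79] toolx yaw -0.1788 tip-up -0.0002 F [ 1.   0.2 -0.8] M [-0.1  -0.11 -0.02] op 15.6 q [ 0.27  0.85 -0.24  1.64  0.29  0.69 -0.3 ]
8.45 inc [ 0.0852 -0.0001 -0.0005] [0.   0.01 0.01]
```

View pics/t7.png

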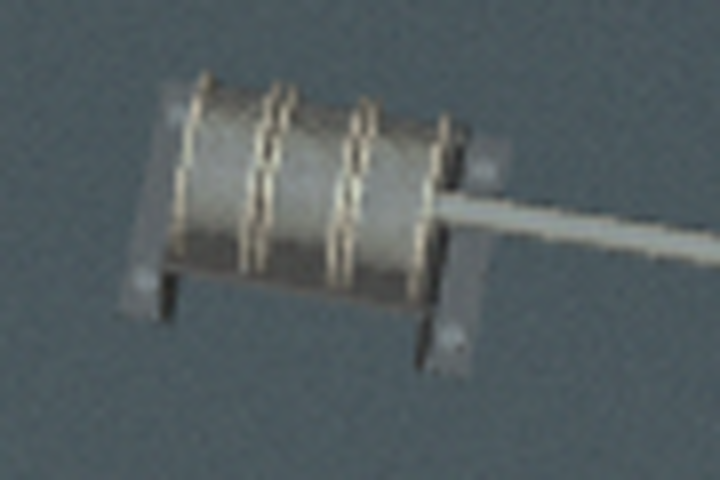

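The rod is inside the first bore (440,207), the reels haven't moved, and there is no contact force. Pushing on through.

Emit:
apply_moves(increments=[[[0.01,0,-0.0003,0,0,0,0],[0.02,0,-0.0005,0,0,0,0],[0.03,0,-0.0005,0,0,0,0],[0.04,0,-0.0005,0,0,0,0],[0.05,0,-0.0005,0,0,0,0],[0.06,0,-0.0005,0,0,0,0],[0.07,0,-0.0005,0,0,0,0],[0.078,0,-0.0005,0,0,0,0],[0.084,0,-0.0005,0,0,0,0],[0.085,0,-0.0005,0,0,0,0],[0.085,0,-0.0005,0,0,0,0],[0.085,0,-0.0005,0,0,0,0]]])

```text
time_s: 9.95
eef_pos: [656.8, -26.4, 128.6]
tool_rot: [2.412, 2.013, -0.001]
force: [-0.8, 0.6, -0.5]
opening: 15.5
```

Run:
```python
from plan import *
obs()
im=get_image("top")
crop(im,235,110,90,60,8,"pics/t8.png")
obs(); inc([*loc(TR,-87),50.3],TR[2])
```

```text
t 9.95 grasp [656.83 -26.43  50.24] toolx yaw -0.1797 tip-up -0.0004 F [-0.8  0.6 -0.5] M [-0.06 -0.05  0.04] op 15.5 q [ 0.13  0.86 -0.23  1.62  0.27  0.7  -0.41]
t 10.0 grasp [656.84 -26.36  50.28] toolx yaw -0.1797 tip-up -0.0003 F [-0.4 -0.1 -0.3] M [-0.1  -0.11  0.02] op 16.1 q [ 0.13  0.86 -0.23  1.62  0.27  0.7  -0.41]
10.0 inc [ 0.0007 -0.0002 -0.    ] [-0.    0.02 -0.04]
```

View pics/t8.png

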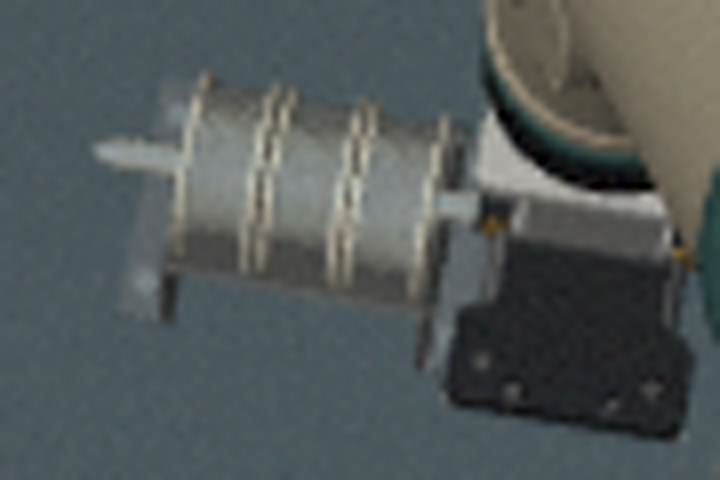

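The rod tip has come out on the far side at (95,150). The reels haven't moved and there is no side force. Lifting gently.

Emit:
apply_moves(increments=[[[0,0,-0.001,0,0,0,0],[0,0,-0.003,0,0,0,0],[0,0,-0.006,0,0,0,0],[0,0,-0.01,0,0,0,0],[0,0,-0.015,0,0,0,0],[0,0,-0.02,0,0,0,0],[0,0,-0.025,0,0,0,0],[0,0,-0.03,0,0,0,0],[0,0,-0.035,0,0,0,0],[0,0,-0.04,0,0,0,0],[0,0,-0.044,0,0,0,0],[0,0,-0.045,0,0,0,0]]], grip_force=60)

```text
time_s: 11.5
eef_pos: [657.1, -25.8, 174.1]
tool_rot: [2.411, 2.014, 0.001]
force: [-0.1, -0.3, -2.1]
opening: 15.5
```

Run:
```python
from plan import *
obs()
im=get_image("top");s=get_image("side")
crop(im,235,110,90,60,8,"pics/t9.png");crop(s,290,140,90,70,8,"pics/s9.png")
obs();
```

```text
t 11.5 grasp [657.12 -25.8   95.67] toolx yaw -0.1791 tip-up 0.0001 F [-0.1 -0.3 -2.1] M [-0.29 -0.04 -0.01] op 15.5 q [ 0.14  0.8  -0.25  1.6   0.25  0.78 -0.4 ]
t 11.6 grasp [656.94 -25.81  95.38] toolx yaw -0.1791 tip-up 0.0 F [-0.4  0.  -2.8] M [-0.22 -0.01 -0.02] op 15.6 q [ 0.14  0.8  -0.25  1.6   0.25  0.78 -0.4 ]
```

View pics/t9.png

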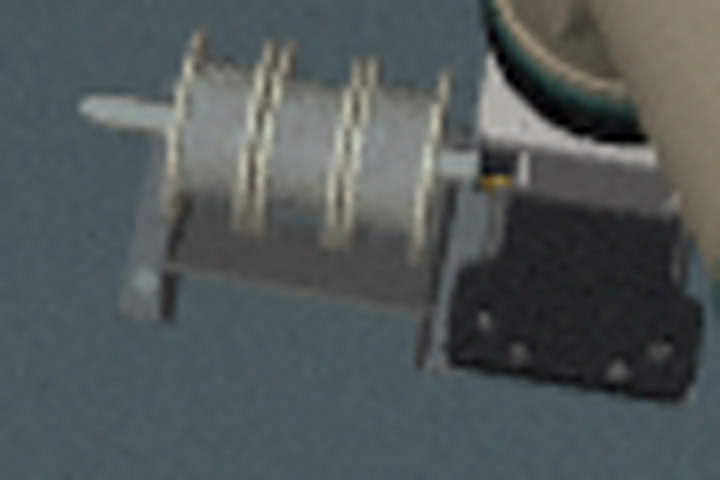

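View pics/s9.png

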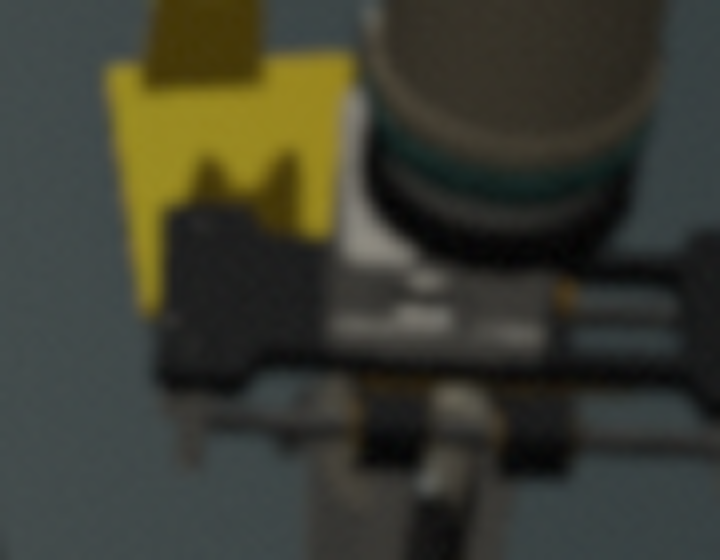

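All three reels hang on the rod, with the tip at (80,105), and the 2.1–2.8 N of load agrees with their weight. Next I'll check for droop and plan the way back.

Run:
```python
from plan import *
f=lambda P:(((proj("top",P)-[235,110]+.5)*8-.5).round(1))
g=np.array([657,-25.8,95.5]); y=-.179;d=np.array([-np.sin(y),np.cos(y),0])
for dz in(0,-5,-10): print(dz,f(g+157*d+[0,0,dz]))
print(f(g+100*d),f(g+35*d))
inc([657,-25.8,135],-.179); inc([478,34.95,135],.0905)
obs()
```

```text
0 [[ 80.2 107.7]]
-5 [[ 81.5 112.6]]
-10 [[ 82.7 117.5]]
[[266.9 138.3]] [[480.3 173.3]]
11.6 inc [ 0.      0.0001 -0.0396] [ 0.01 -0.   -0.  ]
11.6 inc [ 0.0279 -0.1869 -0.0396] [ 1.000e-02  0.000e+00 -1.545e+01]
t 11.6 grasp [656.94 -25.81  95.38] toolx yaw -0.1791 tip-up 0.0 F [-0.4  0.  -2.8] M [-0.22 -0.01 -0.02] op 15.6 q [ 0.14  0.8  -0.25  1.6   0.25  0.78 -0.4 ]
```

No droop: the tip row for a level rod is 108, and I see about 105. Measured along the rod, the reels span about -36 to +40 mm, which fits between the uprights at ±48. Raising, then carrying slowly.

Emit:
apply_moves(increments=[[[0,0,-0.004,0,0,0,0],[0,0,-0.012,0,0,0,0],[0,0,-0.02,0,0,0,0],[0,0,-0.028,0,0,0,0],[0,0,-0.036,0,0,0,0],[0.0005,-0.004,-0.04,0,0,-0.3,0],[0.002,-0.012,-0.04,0,0,-1,0],[0.004,-0.024,-0.04,0,0,-2,0],[0.006,-0.038,-0.04,0,0,-3.2,0],[0.008,-0.052,-0.04,0,0,-4.4,0],[0.01,-0.066,-0.04,0,0,-5.5,0],[0.012,-0.08,-0.04,0,0,-6.6,0]]])

```text
time_s: 13.1
eef_pos: [578.8, 0.8, 213.5]
tool_rot: [-2.289, -2.151, 0.001]
force: [-0.5, 0.1, -3.8]
opening: 15.7
```

Run:
```python
from plan import *
obs()
inc([478,34.95,135],.0905)
```

```text
t 13.1 grasp [578.77   0.76 135.08] toolx yaw -0.0621 tip-up 0.0 F [-0.5  0.1 -3.8] M [-0.19 -0.06 -0.01] op 15.7 q [ 0.14  0.65 -0.29  1.8   0.27  0.73 -0.36]
13.1 inc [ 0.0279 -0.1028  0.0002] [-0.06 -0.   -8.75]
```

Emit:
apply_moves(increments=[[[0.003,-0.012,0,0,0,-1,0],[0.006,-0.025,0,0,0,-2.1,0],[0.01,-0.038,0,0,0,-3.3,0],[0.014,-0.051,0,0,0,-4.4,0],[0.017,-0.064,0,0,0,-5.5,0],[0.021,-0.077,0,0,0,-6.6,0],[0.0245,-0.089,0,0,0,-7.7,0],[0.027,-0.098,0,0,0,-8.4,0],[0.028,-0.102,0,0,0,-8.7,0],[0.028,-0.1025,0,0,0,-8.75,0],[0.028,-0.1025,0,0,0,-8.75,0],[0.028,-0.1025,0,0,0,-8.75,0]]])

```text
time_s: 14.6
eef_pos: [480.2, 34.6, 213.7]
tool_rot: [2.121, 2.317, 0.0]
force: [0.0, 0.5, -2.3]
opening: 15.5
```

Run:
```python
from plan import *
obs()
inc([478,34.95,135],.0905);inc([478,34.95,56.3],.0905)
crop(get_image("top"),210,160,100,75,8,"pics/t10.png")
```

```text
t 14.6 grasp [480.2   34.59 135.26] toolx yaw 0.0883 tip-up -0.0 F [ 0.   0.5 -2.3] M [-0.18 -0.11  0.05] op 15.5 q [ 0.1   0.55 -0.33  2.06  0.31  0.58 -0.36]
14.6 inc [ 0.0005 -0.0021  0.0003] [ 0.02  0.   -0.12]
14.6 inc [ 0.0005 -0.0022  0.079 ] [ 0.02  0.   -0.12]
```

View pics/t10.png

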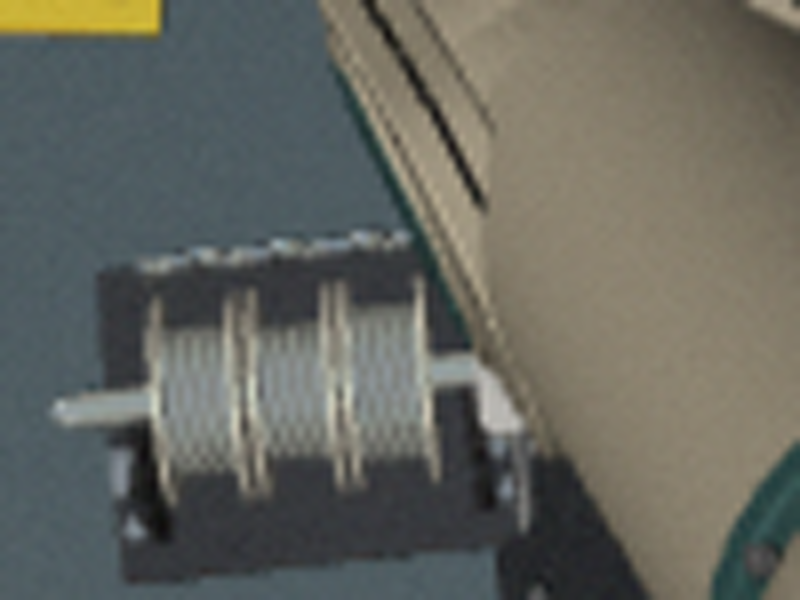

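The reels hang level above the stand. Scaled from the picture, their outer faces are at rod y of about +40 and -36, so I'll shift the target by -2 mm along the rod to centre them. Lowering to just above the notches.

Emit:
apply_moves(increments=[[[-0.0005,-0.001,0.003,0,0,-0.1,0],[-0.0015,-0.002,0.01,0,0,-0.12,0],[-0.0015,-0.0022,0.018,0,0,-0.12,0],[-0.0015,-0.0022,0.026,0,0,-0.12,0],[-0.0015,-0.0022,0.034,0,0,-0.12,0],[-0.0015,-0.0022,0.042,0,0,-0.12,0],[-0.0015,-0.0022,0.048,0,0,-0.12,0],[-0.0015,-0.0022,0.052,0,0,-0.12,0],[-0.0015,-0.0022,0.054,0,0,-0.12,0],[-0.0015,-0.0022,0.054,0,0,-0.12,0],[-0.0015,-0.0022,0.054,0,0,-0.12,0]]])

```text
time_s: 16.02
eef_pos: [477.9, 33.1, 159.9]
tool_rot: [2.118, 2.32, 0.001]
force: [0.3, -0.9, -3.3]
opening: 15.3
```

Run:
```python
from plan import *
obs()
inc([478.2,33.0,56.3],.0905)
crop(get_image("top"),210,160,100,75,8,"pics/t11.png")
obs()
```

```text
t 16.02 grasp [477.93  33.08  81.48] toolx yaw 0.0909 tip-up 0.0 F [ 0.3 -0.9 -3.3] M [-0.2  -0.1  -0.04] op 15.3 q [ 0.05  0.64 -0.26  2.11  0.37  0.44 -0.41]
16.02 inc [-0.0001  0.0003  0.0252] [ 0.03 -0.    0.02]
t 16.07 grasp [477.96  33.08  81.5 ] toolx yaw 0.0909 tip-up 0.0 F [ 0.3  0.2 -2.2] M [-0.22 -0.17 -0.02] op 15.5 q [ 0.05  0.64 -0.26  2.11  0.37  0.44 -0.41]
```

View pics/t11.png

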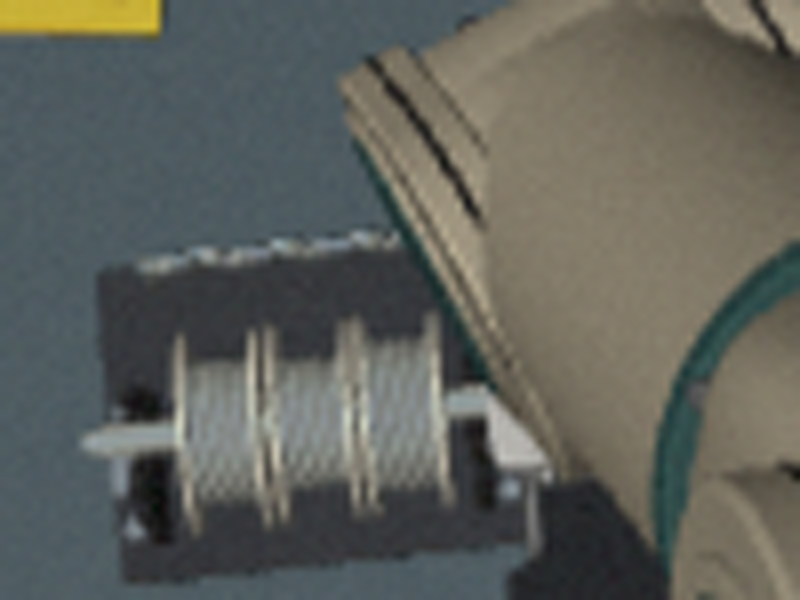

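The reels (180–445) sit between the uprights (150 and 480), with clearance at both ends. The rod is above both notches. Lowering slowly to the seated height.

Emit:
apply_moves(increments=[[[0,0,0.004,0,0,0,0],[0,0,0.008,0,0,0,0],[0,0,0.012,0,0,0,0],[0,0,0.016,0,0,0,0],[0,0,0.019,0,0,0,0],[0,0,0.022,0,0,0,0],[0,0,0.0235,0,0,0,0],[0,0,0.0245,0,0,0,0],[0,0,0.025,0,0,0,0],[0,0,0.025,0,0,0,0],[0,0,0.025,0,0,0,0]]])

```text
time_s: 17.45
eef_pos: [477.8, 33.1, 134.8]
tool_rot: [2.118, 2.32, 0.0]
force: [0.4, -1.0, -1.2]
opening: 15.5
```

Run:
```python
from plan import *
obs()
inc([478.1,33.0,56.3],.0905)
crop(get_image("top"),210,160,100,75,8,"pics/t12.png")
obs()
```

```text
t 17.45 grasp [477.84  33.07  56.43] toolx yaw 0.0909 tip-up -0.0 F [ 0.4 -1.  -1.2] M [-0.1  -0.03  0.04] op 15.5 q [ 0.03  0.68 -0.23  2.12  0.39  0.38 -0.43]
17.45 inc [-0.0001  0.0003  0.0001] [0.02 0.   0.03]
t 17.5 grasp [477.86  33.05  56.44] toolx yaw 0.0909 tip-up -0.0 F [-0.1 -0.1  0.3] M [-0.05  0.06 -0.01] op 15.4 q [ 0.03  0.68 -0.23  2.12  0.39  0.38 -0.43]
```

View pics/t12.png

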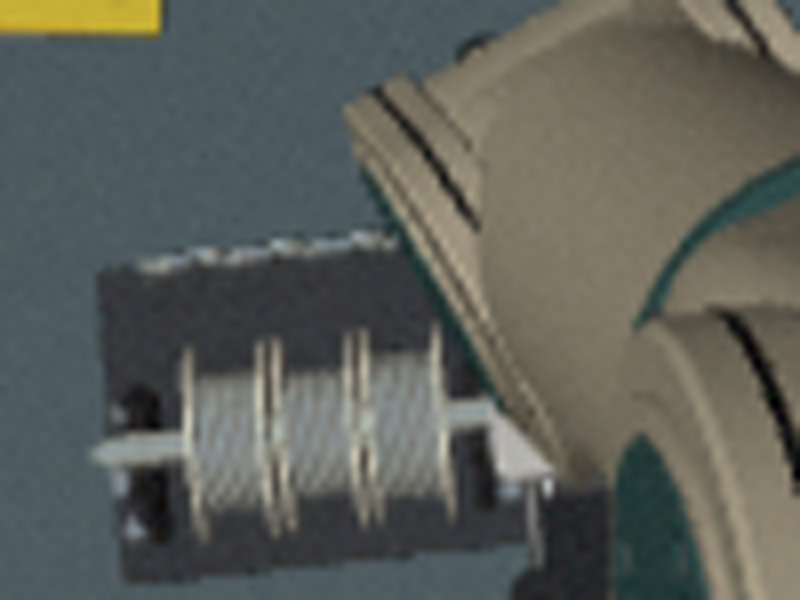

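The load has moved to the stand: the moment dropped from -0.2 to about 0. The rod lies in the notches with its tip at (95,453). Releasing.

Emit:
apply_moves(increments=[[[0,0,0,0,0,0,0.17],[0,0,0,0,0,0,0.18],[0,0,0,0,0,0,0.2],[0,0,0,0,0,0,0.25],[0,0,0,0,0,0,0.35],[0,0,0,0,0,0,0.4],[0,0,0,0,0,0,0.4]]])

```text
time_s: 18.38
eef_pos: [477.8, 33.1, 134.7]
tool_rot: [2.118, 2.32, 0.0]
force: [0.6, 0.2, 0.2]
opening: 37.3
```

Run:
```python
from plan import *
obs()
crop(get_image("top"),210,160,100,75,8,"pics/t13.png");crop(get_image("side"),235,150,72,72,8,"pics/s13.png")
obs()
```

```text
t 18.38 grasp [477.79  33.08  56.29] toolx yaw 0.0909 tip-up 0.0 F [0.6 0.2 0.2] M [-0.05 -0.1   0.06] op 37.3 q [ 0.03  0.68 -0.23  2.12  0.39  0.38 -0.43]
t 18.48 grasp [477.75  33.05  56.28] toolx yaw 0.0909 tip-up 0.0 F [ 0.4  0.  -0.7] M [-0.07 -0.09 -0.02] op 37.5 q [ 0.03  0.68 -0.23  2.12  0.39  0.38 -0.43]
```

View pics/t13.png

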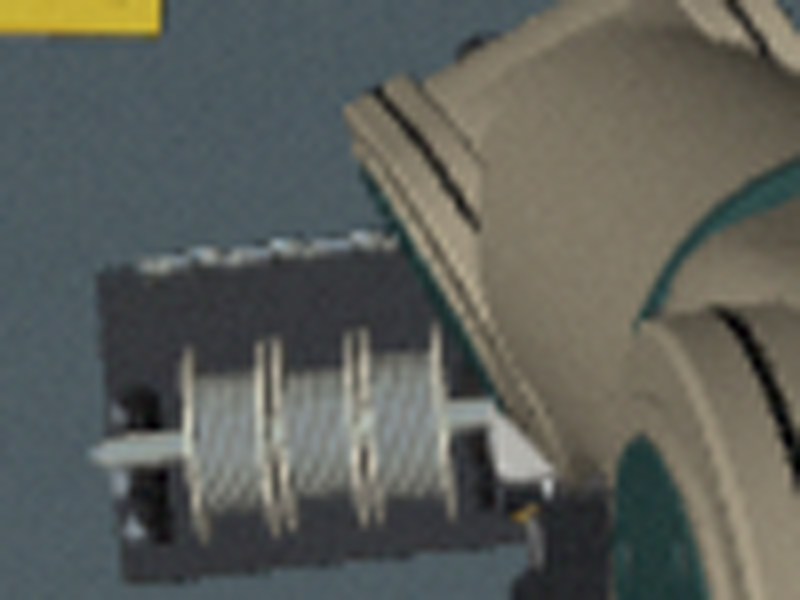

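View pics/s13.png

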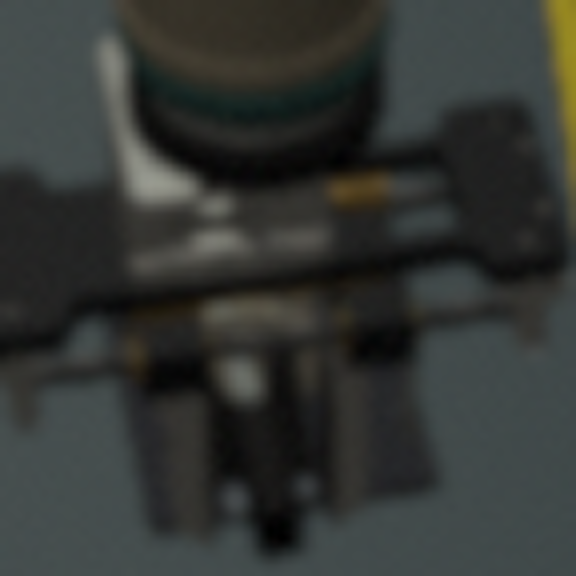

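Released. Nothing moved, and the grip (265,480) stands free between the open fingers. Withdrawing straight up and away to the side.

Emit:
apply_moves(increments=[[[0,0,-0.005,0,0,0,0.4],[0,0,-0.02,0,0,0,0.4],[0,0,-0.04,0,0,0,0.4],[0,0,-0.07,0,0,0,0.4],[0,0,-0.1,0,0,0,0.4],[0,0,-0.13,0,0,0,0.4],[-0.03,0,-0.16,0,0,0,0.4],[-0.07,0,-0.18,0,0,0,0.4],[-0.12,0,-0.18,0,0,0,0.4],[-0.17,0,-0.18,0,0,0,0.4],[-0.21,0,-0.18,0,0,0,0.4],[-0.22,0,-0.18,0,0,0,0.4]]])

```text
time_s: 19.98
eef_pos: [497.2, -188.8, 314.7]
tool_rot: [2.123, 2.315, -0.001]
force: [0.3, 0.3, -0.3]
opening: 37.4
```

Emit:
apply_moves(increments=[[[0,0,0,0,0,0,0.4],[0,0,0,0,0,0,0.4],[0,0,0,0,0,0,0.4],[0,0,0,0,0,0,0.4]]])

```text
time_s: 20.48
eef_pos: [497.9, -185.1, 314.8]
tool_rot: [-2.116, -2.322, -0.0]
force: [-0.7, 0.2, 0.5]
opening: 37.9
```

Run:
```python
from fit import *
from plan import obs
obs()
t=get_image("top");s=get_image("side")
crop(t,210,170,100,75,8,"pics/t14.png");crop(s,235,150,72,72,8,"pics/s14.png")
cv2.imwrite("pics/top14.png",t[:,:,::-1])
```

```text
t 20.48 grasp [ 497.86 -185.1   236.4 ] toolx yaw 0.0925 tip-up 0.0001 F [-0.7  0.2  0.5] M [-0.04 -0.11 -0.02] op 37.9 q [ 0.56  0.46 -0.38  1.83  0.21  0.89  0.18]
```

View pics/t14.png

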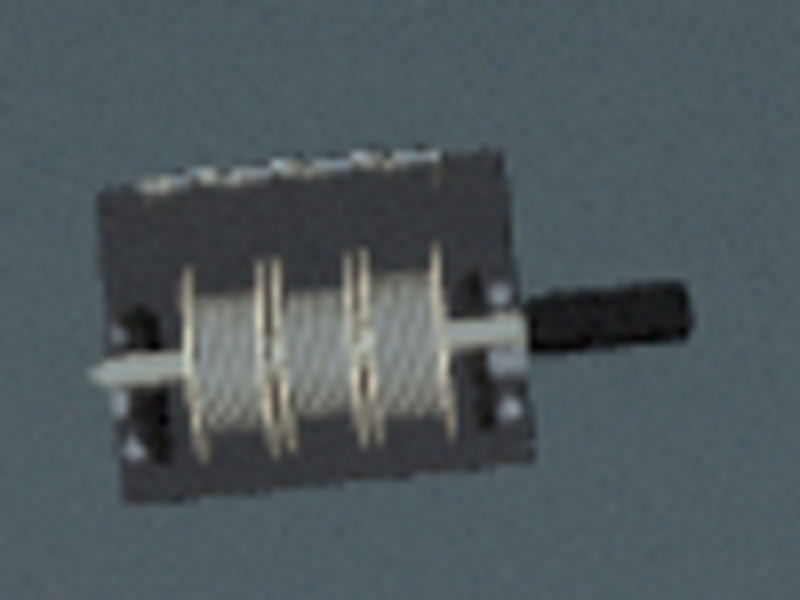

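View pics/s14.png

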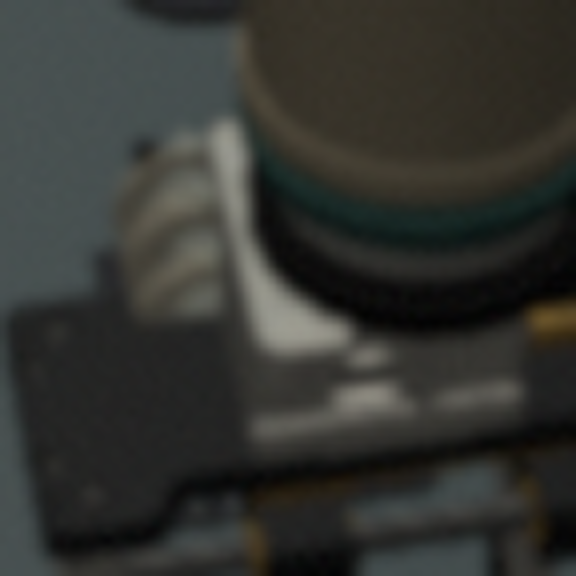

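View pics/top14.png

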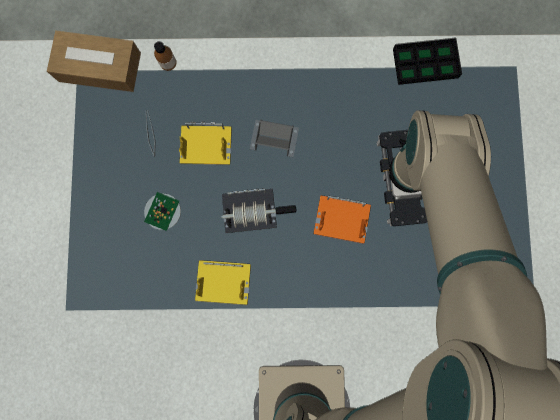

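In the top view the rod is seated as at the start: tip at (92,375) and grip joint at (525,333), against (88,375) and (520,333) before, so it has shifted about 1.5 mm along its axis. All three reels hang between the uprights, the trough is empty, and the bystanders in view haven't moved. Handing in.

Run:
```python
from station import manip
print(manip.close_job())
```

```text
the job is handed in; nothing more can be done
None
```

The spindle is back in the stand's two notches with all three small reels hanging between the uprights. It is released and the arm is clear. I handed the job in at about 20.5 s of the 64 s; no verdict was reported.

I took the spindle out by its grip with 60 N, pushed it through the three reels without measurable contact force, and lifted the reels together. The top camera showed no droop. I then set the rod down at its recorded seat pose, 2 mm further toward the grip to centre the reels.

**Last checks:**
- **Seat:** in the top view the rod lies on its original line to within a pixel (about 2 mm), shifted about 1.5 mm along its axis. This shows no sideways offset or tilt.
- **Load and release:** the wrist moment dropped to about zero before I let go. Nothing moved on release.
- **Reels:** the gaps between the outer reel flanges and the uprights are visible at both ends, and the trough is empty.
- **Bystanders:** the tweezers and work stage are unmoved in the final top view. The big reel and tip cleaner were hidden behind the arm in that picture. The gripper passed over that area only at the start, at about 200 mm height.

The final side view of the stand was mostly blocked by the gripper, so it could not confirm the seating. No check failed or disagreed.

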